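# Turn the veneer to the curing lamp and hold the shutter open

### The arm

A 6-joint arm with a two-finger parallel gripper is mounted at the origin on the work surface. World frame = base frame: x ahead of the robot, y to its left, z up, the work surface at z = 0. Lengths are in m, angles in degrees, forces in N, time in s.
With the tool pointing down it reaches from about 0.35 to 0.8 m from the base axis. Payload 7.3 kg.
Tool frame: the origin (TCP) lies on the mounting face of the last link; the fingertips stand 173 mm ahead of it and the grasp point (between the pads) lies 155 mm ahead of it; z points along the fingers, y is the line along which they close (so a half turn about z gives the same grasp; the last joint's range is limited). The gripper opens to 85 mm and grips with 20 to 120 N. Pads are 22 mm wide; open, the fingers measure 114 mm over their backs; the gripper's body (76 mm by 85 mm) begins 54 mm behind the grasp point. The pads swing forward as they close: fully open they stand 13 mm farther back than shut.
Start: joints at [-75.229, 19.595, 87.324, -0, 73.075, -8.365], TCP at [0.206, -0.483, 0.405] pointing down, gripper open.
Joint ranges: [-145.02, 145.02], [-44.19, 115.74], [2.07, 154.8], [-57.11, 237.11], [16.16, 152.29], [-177.93, 177.93]. Speed limits (degrees/s): [147.25, 147.25, 180, 180, 180, 180].

### API

Orientations are given as a 3x3 rotation matrix whose columns are the frame's x, y, z axes.
In Python, from rig import r gives the robot as it stands.
- The arm moves only by the tool drive_tool, never from a script. Its argument "series" is text: rows parted by semicolons, each of 7 numbers parted by spaces: the closure in counts, from 0 (fully open) to 255 (shut), then the shift along the tool's x, y, z in units of 30 mm (1.0 is 30 mm), then the turn, a rotation vector about the tool's x, y, z in units of 6 degrees (1.0 is 6 degrees). A call has 1 to 10 rows; each row is the pose to reach, as a shift and turn from the pose commanded when the call began, along the tool's axes at that moment; what a row does not reach only later rows make up. A row lasts 1/10 s, in which the tool goes at most 50 mm and 8.59 degrees, less where a joint would pass 70% of its speed; a pose out of reach is approached as far as the arm can. A call with a gripper value outside its range is refused whole. The fingers move at their own pace and stop on an object; "force" is the grip in N (left out, the last holds). Time passes only in rows, so rows that repeat a pose let the fingers close. It gives the time, the measured TCP pose, the force, the opening and the grip force at its end, in the units of the state.
- r.state(): the state, without advancing time (a new reading comes with each control period).
- r.grab_frame(name): name is "scene" or "top"; returns (picture, depth): 480x640x3 uint8, red, green, blue; 480x640 float32, m along the optical axis (not along the pixel's ray), 0 where there is no reading.
- r.calibration(name): a dict with "fx", "fy", "cx", "cy" (pixels), "cam_to_world" (4x4, takes a point from camera to world coordinates). Camera axes: x right, y up, looking along -z (the intrinsics and any distortion apply to the point x, -y, -z); pixel columns grow to the right and rows downward; lengths in m; the calibration is good to about 2 mm. A picture is of the moment at which its call begins. calibration takes no time and is no camera call.
- r.close_job(): hands the job in; it is judged then, once.
The state is a dict: "time_s": time; "joint_positions": joint angles; "qvel": joint speeds; "joint_efforts": joint torques, N m; "position": TCP position; "eef_rot": TCP orientation; "contact_force": force on the tool from outside, world axes, zero at the start; "moment": the same for the moment, N m; "opening": opening from 0.0 (shut) to 1.0 (fully open); "grip_force": force on a finger pad.
Only numpy, scipy, OpenCV 4.12 (cv2) and the standard library are available. Lean on these libraries where they do the work, as an engineer would, in place of code of your own. Each camera call takes 0.05 s, during which the arm holds its last target. There are 200 camera calls.

### The job

Open the fixture's sliding jaw, give the model block a quarter turn so that its white veneer faces the lamp window, stand it back on the jaw bed in the middle of the jaws and close the jaw on it again. Then let go of the fixture, pull the lamp's orange spring shutter out by its upright fin until its black pointer is level with the red mark on the scale, and finish while still gripping the fin and holding the shutter there. Leave the other things on the trolley as they are.

Things in the scene. Friction and masses are not known exactly. Their poses are not given: they have to be found in the camera images.
- station: Fixed curing station: grey plate 250 x 250 x 12 mm, slide-jaw fixture on the right, white lamp housing on the left (x -75 to 105, y 50 to 140, top z 85; window in its side y = 50, at x = 30). Origin on the trolley top, 15 mm to -y of the plate's centre; x away from the robot, y left to the lamp, z up. Station positions below are in this frame, mm. Jaw and shutter slide along its x.
- nest (a point): Middle of the jaw bed, where the block's underside centre belongs: station (30, -30, 16), axes as the station. The bed is a flat aluminium strip 44 mm wide; the jaws, 50 mm wide (y), stand to z 36 mm, so 40 mm of the standing block is free above them. The fixed jaw's face is 20.2 mm to +x of this point.
- jaw (a joint): Travel of the dark steel sliding jaw, m: 0 = closed on the 40 mm block (clamping face 20.2 mm to -x of the nest; it starts there), grows as the jaw is pulled along station -x, 0.03 = fully open. It needs about 2.5 N to slide and stays where it is left.
- jaw_grip (a point): Grip point of the sliding jaw's black upright fin, 14 mm thick (station x), 34 mm wide (y), z 25 to 69 mm; the point lies in the fin's middle, 55 mm above the trolley. When closed it stands at station (-70, -30). Grip it from above with the fingers closing along station x.
- block: Model block of yellow dental stone, 40 x 40 x 60 mm high, about 0.19 kg. Origin: centre of its underside; z up; its +x side carries the white veneer. It starts standing on the nest with the veneer towards the sliding jaw (station -x).
- veneer (a point): The white ceramic veneer, 22 x 26 mm, flush on the block's +x side: the point is on that side's middle line, 41 mm above the block's underside. A dark blue stripe on the block's top runs along the same side.
- shutter: Orange spring shutter of the lamp: a plate over the window and a slide plate on the housing's top (its top at z 91 mm), with an upright fin. Slides along station -x, up to 65 mm from shut; a spring draws it shut with about 4 N when shut, 10 N at 50 mm. Origin at the station's origin when shut, moves with it; axes as the station.
- shutter_grip (a point): Grip point of the shutter's orange upright fin, 14 mm thick (station x), 36 mm wide (y), from z 91 to 134 mm; the point lies in its middle at z 117 mm, when shut at station (-25, 90). Grip it from above with the fingers closing along station x.
- pointer (a point): The tip of the small black pointer on the shutter's left edge, beside the scale, 70 mm to +x of the shutter's grip point. When shut at station (45, 123).
- mark: The red mark, 3 x 14 mm, on the white scale on top of the lamp housing; origin at its middle, axes as the station. Its place along the scale varies: 28 to 50 mm to -x of the shut pointer. The pointer is level with it when both have the same station x.
- amber_jar: Bystander: amber jar, 48 mm across, 60 mm high, to the right of the station; origin under its centre.
- dish: Bystander: small green glass dish, 44 mm across, 25 mm high, to the right of the station; origin under its centre.
- mirror: Bystander: dental mirror, 170 mm long, lying beyond the station; origin under its middle.
- tweezers: Bystander: steel tweezers, 120 mm long, lying to the left of the station; origin under the middle.
- dropper: Bystander: blue dropper bottle, 32 mm across, 85 mm high, to the left of the station; origin under its centre.
- veneer_tray: Bystander: clear open tray 120 x 90 x 30 mm with spare veneers, far left; origin under its centre.
- forceps: Bystander: steel forceps, 115 mm long, lying at the right; origin under its middle.
There are look-alikes about, which are no part of the job. What is shaped like the block but pink is not meant.

How it is judged:
By the outcome, as a careful person would: the job done as asked, in the order asked, and still so for the second after the job is handed in, while the arm keeps its last pose, push and grip.
It also fails if it takes over 58 s, if anything falls off the work surface, if the arm or the gripper's body presses on something with over 40 N, if the wrist force passes 120 N, or if a joint passes its speed limit or range.

## Working session

There is one attempt and no reset: what is moved stays moved. The work goes in short steps, Python scripts to look and compute and a tool call to move; the robot and the scene stay as the last step left them, time stands still between calls to the robot, and variables do not carry over. Pictures are saved under pics/ and viewed, at most 10 in all, crops included, and the job is handed in when it is done.

Besides the shell and the picture viewer there is one more tool, called after "Emit:" as name(argument=value, ...) on one line, values as JSON. drive_tool: Moves the arm, as the interface text tells. Its arguments: {"type":"object","properties":{"series":{"type":"string"},"force":{"type":"number"}},"required":["series"]}

```bash
ls; mkdir -p pics
python3 - <<'E'
from rig import r
import cv2,numpy as np
np.set_printoptions(precision=4,suppress=True)
for n in("scene","top"):
    im,d=r.grab_frame(n); cv2.imwrite(f"pics/{n}0.png",im[:,:,::-1]); np.savez(f"pics/{n}0.npz",im=im,d=d)
    c=r.calibration(n); print({k:(v if k!="cam_to_world" else np.array(v)) for k,v in c.items()})
print(r.state())
E
```

```text
pics
{'fx': 465.2413306269073, 'fy': 465.2413306269073, 'cx': 318.97980366460905, 'cy': 238.28343047164475, 'cam_to_world': array([[-0.5857, -0.4939,  0.6427,  1.255 ],
       [ 0.8103, -0.3352,  0.4807,  0.515 ],
       [-0.022 ,  0.8023,  0.5965,  0.7187],
       [ 0.    ,  0.    ,  0.    ,  1.    ]])}
{'fx': 474.0439625856439, 'fy': 474.0439625856439, 'cx': 327.1372250460491, 'cy': 244.67419512783943, 'cam_to_world': array([[-0.0283,  0.986 , -0.1646,  0.4237],
       [-0.9994, -0.0312, -0.0151, -0.0176],
       [-0.0201,  0.164 ,  0.9862,  1.1471],
       [ 0.    ,  0.    ,  0.    ,  1.    ]])}
{'time_s': 0.1, 'joint_positions': array([-75.2287,  19.6326,  87.3705,  -0.0009,  73.0751,  -8.3639]), 'qvel': array([-0.0989,  0.0022, -0.1966, -0.0092, -0.0552, -0.0501]), 'joint_efforts': array([  0.001 , -43.445 , -24.649 ,  -0.0002,   0.0046,  -0.    ]), 'position': array([ 0.2063, -0.4827,  0.4041]), 'eef_rot': array([[ 0.9196,  0.3929, -0.0004],
       [ 0.3929, -0.9196,  0.0013],
       [ 0.0002, -0.0014, -1.    ]]), 'contact_force': array([ 0.6607, -0.2635, -0.3037]), 'moment': array([0.0226, 0.0389, 0.0103]), 'grip_force': 0.0, 'opening': 1.000467596601941}
```

View pics/top0.png

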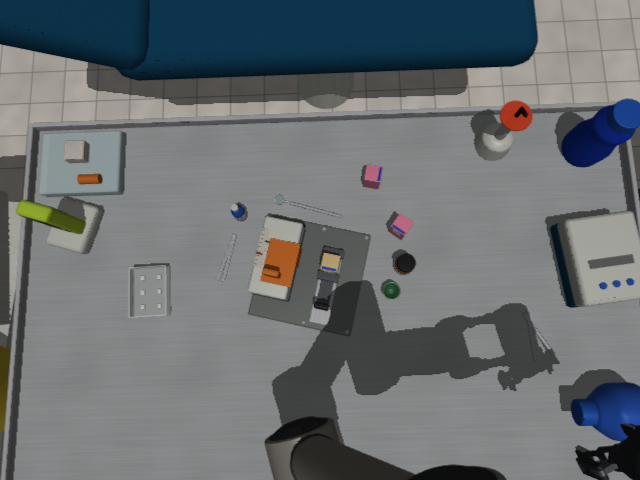

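View pics/scene0.png

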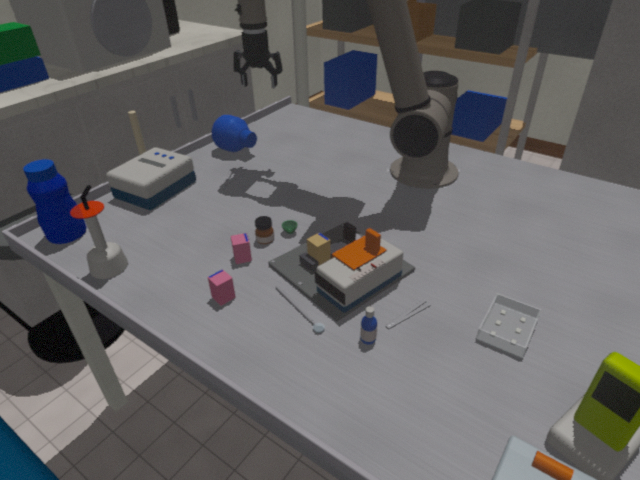

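The top view shows the station's grey plate at about (310,275). The yellow block is at (330,262), the black jaw fin at (325,290), the orange shutter at (280,262) and the red mark near (259,253). The candidates for the block are yellow (330,262) and pink (373,176) and (401,224). Yellow on the jaw bed is the one meant, and I'll confirm it in a crop.

```bash
cat > h.py <<'E'
import numpy as np,cv2
from rig import r
np.set_printoptions(precision=4,suppress=True)
def ray(n,uv,z):
    c=r.calibration(n);T=np.array(c["cam_to_world"])
    uv=np.atleast_2d(uv).astype(float)
    d=np.c_[(uv[:,0]-c["cx"])/c["fx"],-(uv[:,1]-c["cy"])/c["fy"],-np.ones(len(uv))]@T[:3,:3].T
    o=T[:3,3]; return o+d*((z-o[2])/d[:,2])[:,None]
def pix(n,P):
    c=r.calibration(n);T=np.array(c["cam_to_world"]);q=(np.atleast_2d(P)-T[:3,3])@T[:3,:3]
    return np.c_[c["cx"]+c["fx"]*q[:,0]/-q[:,2],c["cy"]-c["fy"]*q[:,1]/-q[:,2]]
def mask(im,lo,hi):
    return cv2.inRange(cv2.cvtColor(im,cv2.COLOR_RGB2HSV),np.array(lo),np.array(hi))
def blobs(m,a=4):
    cs,_=cv2.findContours(m,cv2.RETR_EXTERNAL,cv2.CHAIN_APPROX_NONE)
    return [c for c in cs if cv2.contourArea(c)>=a]
E
python3 - <<'E'
from h import *
im=np.load("pics/top0.npz")["im"]
c=im[205:345,235:385]
cv2.imwrite("pics/crop.png",cv2.resize(c[:,:,::-1],None,fx=4,fy=4,interpolation=cv2.INTER_CUBIC))
hsv=cv2.cvtColor(im,cv2.COLOR_RGB2HSV)
sub=np.zeros(im.shape[:2],np.uint8);sub[205:345,235:385]=255
for nm,lo,hi,z in(("yellow",(16,80,120),(30,255,255),.076),("orange",(3,150,120),(14,255,255),.091),("red",(170,120,90),(180,255,255),.085),("red2",(0,120,90),(4,255,255),.085),("blue",(105,80,40),(135,255,255),.076)):
    for b in blobs(mask(im,lo,hi)&sub,1):
        rc=cv2.minAreaRect(b);print(nm,cv2.contourArea(b),rc,ray("top",rc[0],z)[0],)
E
```

```text
yellow 193.0 ((330.41180419921875, 260.85296630859375), (17.220029830932617, 14.55213737487793), 14.03624439239502) [ 0.5649 -0.0075  0.076 ]
orange 1124.5 ((280.13763427734375, 262.0702209472656), (30.580894470214844, 43.84761047363281), 12.994616508483887) [0.5636 0.1055 0.091 ]
blue 17.0 ((328.5192565917969, 268.4038391113281), (13.335897445678711, 2.1572775840759277), 11.309932708740234) [ 0.5477 -0.0027  0.076 ]
blue 64.0 ((239.5, 211.0), (12.0, 9.0), 90.0) [0.6883 0.2005 0.076 ]
```

View pics/crop.png

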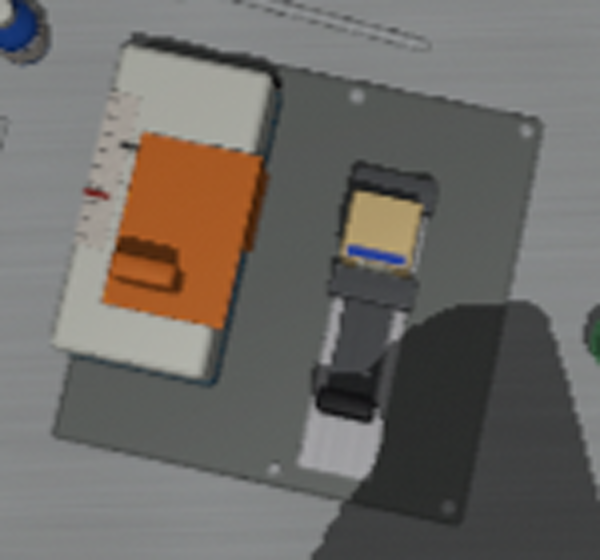

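The crop confirms it: yellow block at crop (382,228), with its blue stripe on the jaw side at (376,254). The black jaw fin is at (347,395), the shutter fin at (146,268), the pointer at (130,146) and the red mark at (97,194). Plate corners are at (540,120), (460,522) and (53,435). Next I fit the station pose.

Run:
```python
from h import *
C=lambda a:(np.array(a,float)+.5)/4-.5+[235,205]
S=[];W=[]
def add(s,uv,z): S.append(s);W.append(ray("top",uv,z)[0][:2])
add((.125,-.110),C((540,119)),.012);add((-.125,-.110),C((460,523)),.012);add((-.125,.140),C((53,435)),.012)
add((.03,-.03),C((382,228)),.076)
add((-.045+.07*0+.0,.0) if 0 else (.105,.05),C((279,75)),.083)
add((-.075,.05),C((212,378)),.083); 
S=np.array(S);W=np.array(W)
a=S-S.mean(0);b=W-W.mean(0)
U,_,Vt=np.linalg.svd(a.T@b);R=(U@Vt).T;t=W.mean(0)-R@S.mean(0)
yaw=np.degrees(np.arctan2(R[1,0],R[0,0]));print(yaw,t,"res",(W-(S@R.T+t))*1000)
np.savez("st.npz",R=R,t=t)
inv=lambda p:(p[:2]-t)@R
for nm,uv,z in(("mark",(97,194),.085),("pointer",(122,145),.088),("ptr_base",(138,147),.088),("sfin top",(143,270),.134),("jfin top",(347,402),.069)):
    p=ray("top",C(uv),z)[0];print(nm,p,inv(p)*1000)
s=r.state()
for nm,q in(("jaw_grip",(-.07,-.03)),("nest",(.03,-.03)),("sgrip",(-.025,.09))):print(nm,R@q+t)
print(s["position"],s["eef_rot"][:,1])
```

```text
-13.691073135891475 [0.541  0.0283] res [[-1.1565  3.9997]
 [ 1.8923  2.1315]
 [ 0.835  -0.8661]
 [ 0.0888  1.1415]
 [-2.3565 -2.4186]
 [ 0.6969 -3.988 ]]
mark [0.5864 0.1543 0.085 ] [ 14.3028 133.1925]
pointer [0.6137 0.1394 0.088 ] [ 44.3119 125.1994]
ptr_base [0.6122 0.1303 0.088 ] [ 45.0642 116.0081]
sfin top [0.5368 0.1218 0.134 ] [-26.1976  89.8296]
jfin top [0.4657 0.0159 0.069 ] [-70.2411 -29.8476]
jaw_grip [0.4659 0.0157]
nest [ 0.563 -0.008]
sgrip [0.538  0.1216]
[ 0.2063 -0.4827  0.4041] [ 0.3929 -0.9196 -0.0014]
```

Station pose: origin (0.541, 0.028), yaw -13.7°. The mark is about 30 mm from the shut pointer. Now moving above the jaw fin.

Emit:
drive_tool(series="0 14.5 -11.9 1.7 0 0 -8.87;0 14.5 -11.9 1.7 0 0 -8.87;0 14.5 -11.9 1.7 0 0 -8.87;0 14.5 -11.9 1.7 0 0 -8.87;0 14.5 -11.9 1.7 0 0 -8.87;0 14.5 -11.9 1.7 0 0 -8.87;0 14.5 -11.9 1.7 0 0 -8.87;0 14.5 -11.9 1.7 0 0 -8.87;0 14.5 -11.9 1.7 0 0 -8.87;0 14.5 -11.9 1.7 0 0 -8.87", force=40)

```text
time_s: 1.1
position: [0.4366, -0.039, 0.3593]
eef_rot: [[0.236, 0.972, 0.0], [0.972, -0.236, -0.0], [-0.0, 0.0, -1.0]]
contact_force: [1.1, -1.2, 0.2]
opening: 0.999
grip_force: 0.0
```

```bash
cat > go.py <<'E'
from h import *
import sys
from scipy.spatial.transform import Rotation as Ro
# go.py sx sy zgrasp(mm, station) tool-y yaw rel to station (deg): remaining shift/turn in units
st=np.load("st.npz");R,t=st["R"],st["t"];yaw0=np.degrees(np.arctan2(R[1,0],R[0,0]))
s=r.state();E=s["eef_rot"];p=s["position"]
g=p+E[:,2]*.155
print("t",s["time_s"],"grasp st mm",(g[:2]-t)@R*1000,g[2]*1000,"yaw",np.degrees(np.arctan2(E[1,1],E[0,1]))-yaw0,"F",s["contact_force"]@np.c_[[*R[:,0],0],[*R[:,1],0],[0,0,1]],"open",s["opening"]*85,"grip",s["grip_force"],"j6",s["joint_positions"][5])
if len(sys.argv)>4:
    x,y,z,a=map(float,sys.argv[1:5]);q=R@[x/1000,y/1000]+t
    a=np.radians(a+yaw0);Y=np.array([np.cos(a),np.sin(a),0]);Z=np.array([0,0,-1.]);T=np.c_[np.cross(Y,Z),Y,Z]
    P=np.r_[q,z/1000+.155]
    print("shift",E.T@(P-p)/.03,"turn",Ro.from_matrix(E.T@T).as_rotvec(degrees=True)/6)
E
python3 go.py -70 -30 120 0
```

```text
t 1.1 grasp st mm [-85.4815 -90.0815] 204.34511419327555 yaw 0.05286930693026903 F [ 1.3882 -0.9149  0.175 ] open 84.94345877723734 grip 0.0 j6 -1.489378343693878
shift [2.0017 0.5181 2.8111] turn [0.0009 0.0022 0.0088]
```

Emit:
drive_tool(series="0 2.0 0.52 1.5 0 0 0;0 2.0 0.52 2.8 0 0 0;0 2.0 0.52 2.8 0 0 0;0 2.0 0.52 2.8 0 0 0;0 2.0 0.52 3.4 0 0 0;0 2.0 0.52 4.0 0 0 0;0 2.0 0.52 4.5 0 0 0;0 2.0 0.52 4.95 0 0 0;0 2.0 0.52 4.95 0 0 0;0 2.0 0.52 4.95 0 0 0")

```text
time_s: 2.1
position: [0.466, 0.0126, 0.2126]
eef_rot: [[0.237, 0.971, 0.002], [0.971, -0.237, -0.0], [0.0, 0.002, -1.0]]
contact_force: [0.1, 0.5, 0.1]
opening: 1.0
grip_force: 0.0
```

```bash
python3 go.py -70 -30 55 0
python3 - <<'E'
from h import *
im,d=r.grab_frame("scene");cv2.imwrite("pics/s1.png",cv2.resize(im[200:320,240:440,::-1],None,fx=4,fy=4,interpolation=cv2.INTER_CUBIC))
E
```

```text
t 2.1 grasp st mm [-68.8396 -32.9804] 57.59826776594124 yaw -0.033782328394098116 F [-0.0659  0.5235  0.1154] open 85.01782164722147 grip 0.0 j6 5.854648993678469
shift [ 0.0996 -0.0277  0.0865] turn [ 0.0208 -0.0005 -0.0056]
```

View pics/s1.png

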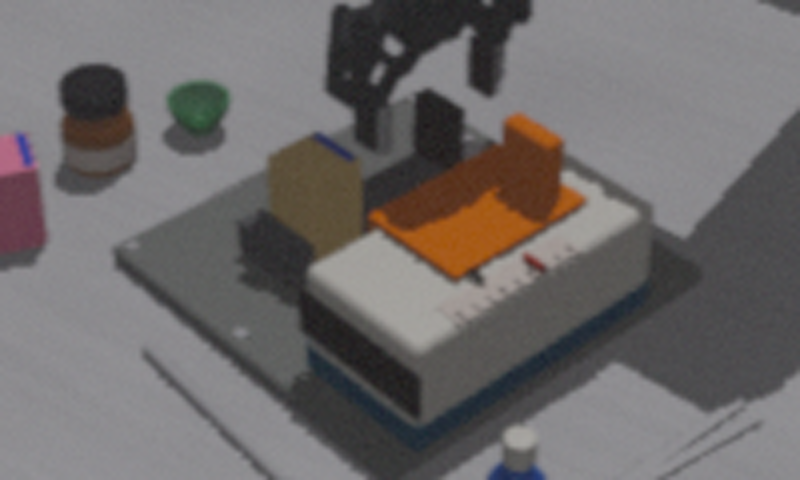

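The fingers, at crop (372,120) and (487,65), straddle the black jaw fin at (440,130). Next: close and pull.

Emit:
drive_tool(series="255 0.1 0 0.05 0 0 0;255 0.1 0 0.05 0 0 0;255 0.1 0 0.05 0 0 0;255 0.1 0 0.05 0 0 0;255 0.1 0 0.05 0 0 0;255 0.1 0 0.05 0 0 0;255 0.1 0 0.05 0 0 0;255 0.1 0 0.05 0 0 0;255 0.1 0 0.05 0 0 0;255 0.1 0 0.05 0 0 0")

```text
time_s: 3.15
position: [0.466, 0.0166, 0.2097]
eef_rot: [[0.236, 0.972, -0.001], [0.972, -0.236, 0.0], [-0.0, -0.001, -1.0]]
contact_force: [-2.6, 0.6, 5.3]
opening: 0.16
grip_force: 41.4
```

```bash
python3 go.py -97 -30 55 0
```

```text
t 3.15 grasp st mm [-70.1936 -29.1255] 54.708066424111465 yaw 0.03796788946970331 F [-2.6503 -0.0457  5.3198] open 13.595600967321424 grip 41.40793204307556 j6 6.256508722426543
shift [-0.0286 -0.8962 -0.0093] turn [-0.0049  0.0001  0.0063]
```

Emit:
drive_tool(series="255 0 -0.15 0 0 0 0;255 0 -0.3 0 0 0 0;255 0 -0.45 0 0 0 0;255 0 -0.6 0 0 0 0;255 0 -0.75 0 0 0 0;255 0 -0.88 0 0 0 0;255 0 -0.92 0 0 0 0;255 0 -0.92 0 0 0 0;255 0 -0.92 0 0 0 0;255 0 -0.92 0 0 0 0")

```text
time_s: 4.15
position: [0.4391, 0.0232, 0.2097]
eef_rot: [[0.236, 0.972, -0.001], [0.972, -0.236, 0.0], [0.0, -0.001, -1.0]]
contact_force: [0.3, 2.5, 5.6]
opening: 0.16
grip_force: 41.7
```

```bash
python3 go.py -97 -30 55 0
```

```text
t 4.15 grasp st mm [-97.8791 -29.0718] 54.67792974601715 yaw 0.04683555683924112 F [-0.3079  2.482   5.5796] open 13.63940077402934 grip 41.73830509185791 j6 6.6470869361151355
shift [-0.0308  0.0251 -0.0108] turn [-0.0078 -0.0004  0.0078]
```

Emit:
drive_tool(series="0 0 -0.92 0 0 0 0;0 0 0 0 0 0 0;0 0 0 0 0 0 0;0 0 0 0 0 0 0;0 0 0 0 0 0 0;0 0 0 -1 0 0 0;0 0 0 -2.4 0 0 0;0 0 0 -2.4 0 0 0;0 0 1.5 -2.4 0 0 -1.4;0 0 3 -2.4 0 0 -2.8")

```text
time_s: 5.15
position: [0.5265, 0.0021, 0.2814]
eef_rot: [[-0.062, 0.998, -0.002], [0.998, 0.062, 0.0], [0.0, -0.002, -1.0]]
contact_force: [1.3, -0.1, 0.6]
opening: 0.999
grip_force: 0.0
```

```bash
python3 go.py 30 -30 125 90
```

```text
t 5.15 grasp st mm [ -8.1107 -28.9726] 126.36131938508757 yaw 17.239445366833213 F [1.3113 0.1757 0.5871] open 84.91059137384985 grip 0.0 j6 -11.656618635952357
shift [-0.4086  1.1946  0.0433] turn [ -0.0131  -0.0111 -12.1268]
```

I made an error there: row 1 carried a stray -0.92 pull as the fingers opened. I'll check the jaw position in a picture before the next move.

Run:
```python
from h import *
st=np.load("st.npz");R,t=st["R"],st["t"]
im,d=r.grab_frame("scene")
for x in(-70,-97,-100): print(x,(pix("scene",np.r_[R@[x/1000,-.03]+t,.069])[0]-[240,200])*4)
cv2.imwrite("pics/s2.png",cv2.resize(im[200:320,240:440,::-1],None,fx=4,fy=4,interpolation=cv2.INTER_CUBIC))
```

```text
-70 [433.8804  94.2422]
-97 [465.7487  77.4242]
-100 [469.2425  75.5804]
```

View pics/s2.png

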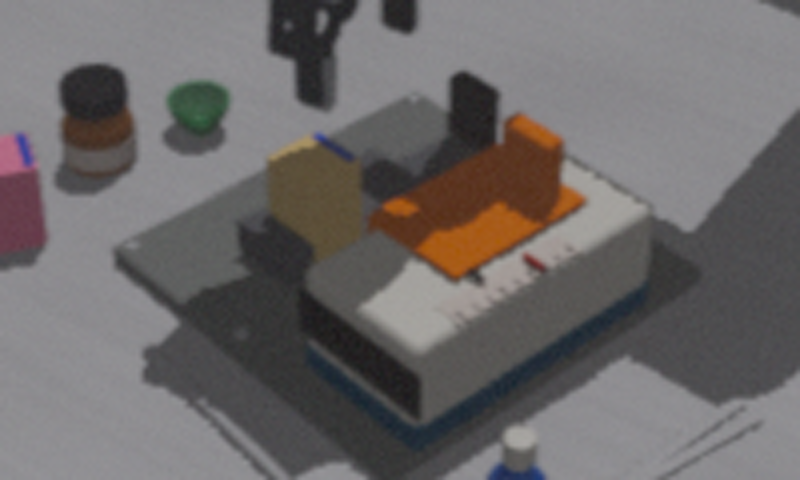

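The jaw fin's top is at crop (473,80), so the jaw is fully open, and the block stands undisturbed at (315,195). I'll line up over the block.

Emit:
drive_tool(series="0 -0.4 1.2 0 0 0 -12.13;0 -0.4 1.2 0 0 0 -12.13;0 -0.4 1.2 0 0 0 -12.13;0 -0.4 1.2 0 0 0 -12.13;0 -0.4 1.2 0 0 0 -12.13;0 -0.4 1.2 0 0 0 -12.13;0 -0.4 1.2 0 0 0 -12.13;0 -0.4 1.2 0 0 0 -12.13;0 -0.4 1.2 0 0 0 -12.13;0 -0.4 1.2 0 0 0 -12.13")

```text
time_s: 6.2
position: [0.5626, -0.008, 0.2805]
eef_rot: [[-0.97, 0.243, -0.002], [0.243, 0.97, 0.0], [0.002, -0.0, -1.0]]
contact_force: [-0.8, 0.3, -0.2]
opening: 0.999
grip_force: 0.0
```

```bash
python3 go.py 30 -30 59 90
```

```text
t 6.2 grasp st mm [ 29.2125 -30.181 ] 125.52089937097377 yaw 89.63989235337536 F [-0.8315  0.1483 -0.1523] open 84.89612703986062 grip 0.0 j6 -84.55587167411363
shift [-0.0191  0.0049  2.2173] turn [-0.004 -0.023 -0.06 ]
```

Emit:
drive_tool(series="0 0 0 0.8 0 0 0;0 0 0 1.5 0 0 0;0 0 0 2.0 0 0 0;0 0 0 2.2 0 0 0;0 0 0 2.2 0 0 0;255 0 0 2.2 0 0 0;255 0 0 2.2 0 0 0;255 0 0 2.2 0 0 0;255 0 0 2.2 0 0 0;255 0 0 2.2 0 0 0", force=40)

```text
time_s: 7.2
position: [0.5637, -0.0081, 0.2165]
eef_rot: [[-0.97, 0.243, 0.002], [0.243, 0.97, -0.0], [-0.002, 0.0, -1.0]]
contact_force: [-0.8, 1.5, 5.9]
opening: 0.461
grip_force: 41.7
```

Emit:
drive_tool(series="255 0 0 0 0 0 0;255 0 0 0 0 0 0;255 0 0 -0.2 0 0 0;255 0 0 -0.6 0 0 0;255 0 0 -1.1 0 0 0;255 0 0 -1.7 0 0 0;255 0 0 -1.7 0 0 0;255 0 0 -1.7 0 0 0;255 0 0 -1.7 0 0 0;255 0 0 -1.7 0 0 0")

```text
time_s: 8.2
position: [0.5631, -0.0082, 0.2656]
eef_rot: [[-0.97, 0.243, -0.002], [0.243, 0.97, 0.0], [0.002, -0.0, -1.0]]
contact_force: [-1.0, 0.6, -2.5]
opening: 0.463
grip_force: 40.9
```

```bash
python3 go.py 30 -30 111 0
```

```text
t 8.2 grasp st mm [ 29.8673 -30.2454] 110.62648712755777 yaw 89.62722752947504 F [-1.1189  0.3504 -2.4669] open 39.35925380277214 grip 40.86503326892853 j6 -84.56042138208151
shift [ 0.0051  0.0067 -0.0125] turn [-0.0159 -0.0116 14.9379]
```

Emit:
drive_tool(series="255 0 0 -0.3 0 0 1.2;255 0.1 0 -0.3 0 0 2.6;255 0.1 0 -0.3 0 0 4;255 0.1 0 -0.3 0 0 5.4;255 0.1 0 -0.3 0 0 6.8;255 0.1 0 -0.3 0 0 8.2;255 0.1 0 -0.3 0 0 9.6;255 0.1 0 -0.3 0 0 11;255 0.1 0 -0.3 0 0 12.4;255 0.1 0 -0.3 0 0 13.8")

```text
time_s: 9.2
position: [0.5604, -0.0075, 0.2748]
eef_rot: [[0.126, 0.992, -0.001], [0.992, -0.126, 0.0], [-0.0, -0.001, -1.0]]
contact_force: [0.4, -0.3, -2.6]
opening: 0.464
grip_force: 40.7
```

```bash
python3 go.py 27 -30 61.5 0
```

```text
t 9.2 grasp st mm [ 27.0745 -30.1917] 119.76656371751218 yaw 6.481046339473871 F [ 0.4346 -0.2472 -2.59  ] open 39.43892400931522 grip 40.7429176568985 j6 -1.385268042938601
shift [ 0.0064 -0.0065  1.9422] turn [-0.0141  0.0014  1.0802]
```

Emit:
drive_tool(series="255 0 0 0 0 0 1.1;255 0 0 0 0 0 1.1;255 0 0 0 0 0 1.1;255 0 0 0.6 0 0 1.1;255 0 0 1.1 0 0 1.1;255 0 0 1.5 0 0 1.1;255 0 0 1.7 0 0 1.1;255 0 0 1.75 0 0 1.1;255 0 0 1.75 0 0 1.1;255 0 0 1.75 0 0 1.1")

```text
time_s: 10.2
position: [0.5608, -0.0075, 0.2237]
eef_rot: [[0.233, 0.973, 0.001], [0.973, -0.233, -0.0], [0.0, 0.001, -1.0]]
contact_force: [0.8, -0.5, -3.3]
opening: 0.465
grip_force: 40.8
```

```bash
python3 go.py 27 -30 61.5 0
python3 - <<'E'
from h import *
im,d=r.grab_frame("scene")
cv2.imwrite("pics/s3.png",cv2.resize(im[200:320,240:440,::-1],None,fx=4,fy=4,interpolation=cv2.INTER_CUBIC))
E
```

```text
t 10.2 grasp st mm [ 27.9111 -30.1018] 68.66189992115726 yaw 0.2412082002813758 F [ 0.9312 -0.304  -3.3064] open 39.53095103300064 grip 40.815526843070984 j6 4.855043560494052
shift [ 0.0037 -0.0244  0.2387] turn [ 0.0116 -0.0004  0.0402]
```

View pics/s3.png

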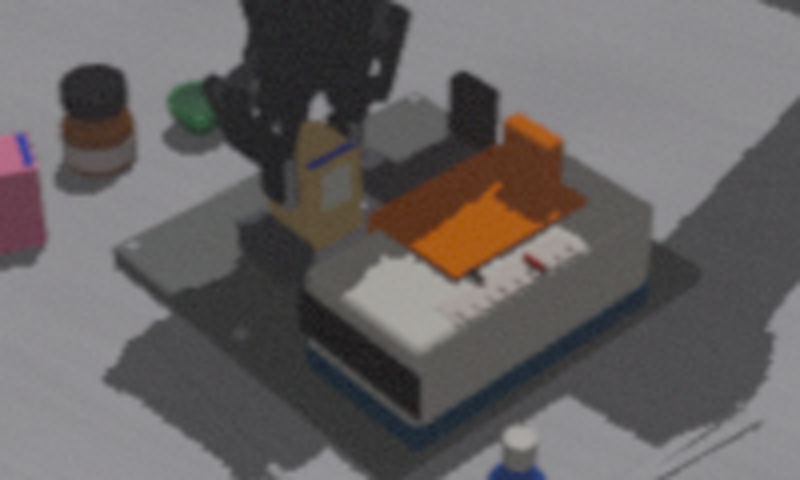

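The white veneer, at crop (337,185), now faces the lamp, with the block between the jaws. Lowering the rest of the way.

Emit:
drive_tool(series="255 0 0 0.05 0 0 0;255 0 0 0.1 0 0 0;255 0 0 0.15 0 0 0;255 0 0 0.2 0 0 0;255 0 0 0.2 0 0 0")

```text
time_s: 10.75
position: [0.5604, -0.0075, 0.2168]
eef_rot: [[0.233, 0.973, -0.0], [0.973, -0.233, -0.0], [-0.0, -0.0, -1.0]]
contact_force: [-0.2, -0.1, -2.4]
opening: 0.464
grip_force: 40.8
```

```bash
python3 go.py 27 -30 61.5 0
```

```text
t 10.75 grasp st mm [ 27.2952 -30.1711] 61.79137879994789 yaw 0.22553822890648512 F [-0.1846 -0.1522 -2.4226] open 39.40088622191993 grip 40.81624746322632 j6 4.870529197429101
shift [ 0.0051 -0.0122  0.0097] turn [-0.0044  0.0012  0.0376]
```

Emit:
drive_tool(series="255 0 0 0.03 0 0 0.04;255 0 0 0.06 0 0 0.04;255 0 0 0.06 0 0 0.04;255 0 0 0.06 0 0 0.04")

```text
time_s: 11.15
position: [0.5605, -0.0074, 0.2165]
eef_rot: [[0.237, 0.972, 0.001], [0.972, -0.237, -0.0], [-0.0, 0.001, -1.0]]
contact_force: [-2.9, 1.1, 7.9]
opening: 0.464
grip_force: 42.0
```

```bash
python3 go.py 27 -30 61.5 0
```

```text
t 11.15 grasp st mm [ 27.5048 -30.1039] 61.503027532657015 yaw -0.016226283630098592 F [-3.0797  0.3834  7.9304] open 39.408313016782145 grip 42.03053891658783 j6 5.121931031140756
shift [ 0.003  -0.0133  0.0001] turn [ 0.0066  0.0008 -0.0027]
```

Seated (7.9 N up). Release, rise and move over to the jaw fin.

Emit:
drive_tool(series="0 0 0 0 0 0 0;0 0 0 0 0 0 0;0 0 0 0 0 0 0;0 0 0 0 0 0 0;0 0 0 0 0 0 0;0 0 0 0 0 0 0;0 0 0 -1 0 0 0;0 0 0 -2.1 0 0 0;0 0 0 -2.1 0 0 0;0 0 -1.5 -2.1 0 0 0")

```text
time_s: 12.15
position: [0.5199, 0.0021, 0.2792]
eef_rot: [[0.238, 0.971, 0.008], [0.971, -0.238, -0.001], [0.001, 0.008, -1.0]]
contact_force: [-1.2, -0.4, -0.5]
opening: 1.0
grip_force: 0.0
```

Emit:
drive_tool(series="0 0 -1.5 0 0 0 0;0 0 -2.75 0 0 0 0;0 0 -2.75 0 0 0 0;0 0 -2.75 0 0 0 0")

```text
time_s: 12.55
position: [0.4366, 0.0228, 0.2784]
eef_rot: [[0.237, 0.972, 0.001], [0.972, -0.237, -0.0], [0.0, 0.001, -1.0]]
contact_force: [-0.1, 0.5, 0.4]
opening: 1.0
grip_force: 0.0
```

```bash
python3 go.py -100 -30 55 0;python3 - <<'E'
from h import *
st=np.load("st.npz");R,t=st["R"],st["t"]
im,d=r.grab_frame("top")
sub=np.zeros(im.shape[:2],np.uint8);sub[240:285,310:350]=255
cv2.imwrite("pics/t4.png",cv2.resize(im[205:345,235:385,::-1],None,fx=4,fy=4,interpolation=cv2.INTER_CUBIC))
for nm,lo,hi in(("y",(14,60,50),(32,255,255)),("b",(105,80,40),(135,255,255))):
    for b in blobs(mask(im,lo,hi)&sub,4):
        rc=cv2.minAreaRect(b);p=ray("top",rc[0],.076)[0];print(nm,cv2.contourArea(b),rc,(p[:2]-t)@R*1000)
E
```

```text
t 12.55 grasp st mm [-99.9786 -30.0226] 123.42694104902155 yaw 0.0046530225911673995 F [-0.2137  0.4141  0.3838] open 85.02932994153437 grip 0.0 j6 6.620783469890126
shift [0.0008 0.0022 2.2809] turn [ 0.0096 -0.      0.0008]
y 250.0 ((330.19232177734375, 264.0384521484375), (18.04268455505371, 19.611614227294922), 11.309932708740234) [ 24.4351 -30.1711]
b 15.0 ((324.0000305175781, 261.5), (1.9523743391036987, 13.558155059814453), 12.528807640075684) [ 27.2151 -15.1581]
```

View pics/t4.png

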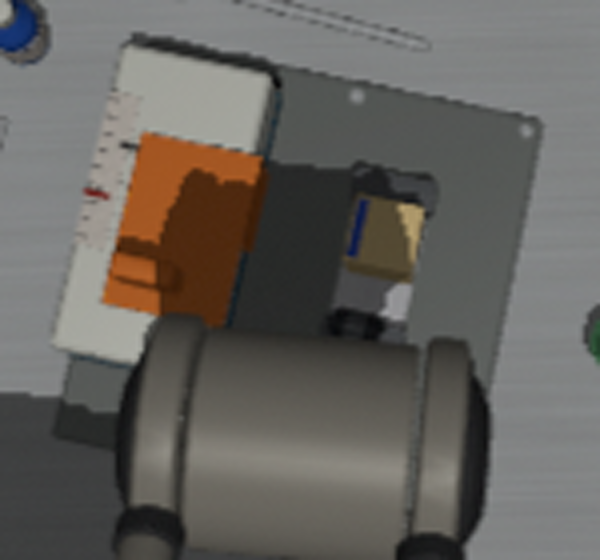

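The stripe is on the lamp side, at crop (357,228), and the block is centred in y and about 3 mm short of the fixed jaw, as intended. Now gripping the jaw fin.

Emit:
drive_tool(series="0 0 0 0.8 0 0 0;0 0 0 1.5 0 0 0;0 0 0 2.1 0 0 0;0 0 0 2.25 0 0 0;0 0 0 2.25 0 0 0;255 0 0 2.25 0 0 0;255 0 0 2.25 0 0 0;255 0 0 2.25 0 0 0;255 0 0 2.25 0 0 0;255 0 0 2.25 0 0 0")

```text
time_s: 13.6
position: [0.4367, 0.0227, 0.2111]
eef_rot: [[0.237, 0.972, 0.001], [0.972, -0.237, -0.0], [-0.0, 0.001, -1.0]]
contact_force: [-2.8, -0.6, 11.5]
opening: 0.156
grip_force: 44.0
```

Emit:
drive_tool(series="255 0 0 0 0 0 0;255 0 0 0 0 0 0;255 0 0.15 0 0 0 0;255 0 0.3 0 0 0 0;255 0 0.45 0 0 0 0;255 0 0.6 0 0 0 0;255 0 0.7 0 0 0 0;255 0 0.8 0 0 0 0;255 0 0.9 0 0 0 0;255 0 0.9 0 0 0 0")

```text
time_s: 14.6
position: [0.4631, 0.0162, 0.2111]
eef_rot: [[0.237, 0.971, 0.001], [0.971, -0.237, -0.0], [-0.0, 0.001, -1.0]]
contact_force: [-0.8, -0.3, 5.9]
opening: 0.157
grip_force: 43.0
```

```bash
python3 go.py -70.2 -30 55 0
```

```text
t 14.6 grasp st mm [-72.6432 -30.1895] 56.133575457008035 yaw -0.02826945843802342 F [-0.75   -0.4899  5.9208] open 13.337324007050979 grip 43.03157150745392 j6 6.24142861026863
shift [0.0061 0.0851 0.0378] turn [ 0.0068  0.0005 -0.0047]
```

Emit:
drive_tool(series="255 0 0.04 0 0 0 0;255 0 0.08 0 0 0 0;255 0 0.09 0 0 0 0;255 0 0.1 0 0 0 0;255 0 0.1 0 0 0 0")

```text
time_s: 15.1
position: [0.4653, 0.0157, 0.2111]
eef_rot: [[0.237, 0.972, -0.001], [0.972, -0.237, 0.0], [-0.0, -0.001, -1.0]]
contact_force: [-3.7, -0.3, 8.4]
opening: 0.157
grip_force: 43.5
```

```bash
python3 go.py -70.2 -30 55 0
```

```text
t 15.1 grasp st mm [-70.7468 -30.1852] 56.12835927452517 yaw -0.019146151060441596 F [-3.483  -1.1662  8.4346] open 13.322231708404164 grip 43.49816143512726 j6 6.203246888209481
shift [0.0051 0.0121 0.0376] turn [-0.0115  0.0021 -0.0032]
```

Emit:
drive_tool(series="255 0 0.02 0 0 0 0;255 0 0.04 0 0 0 0;255 0 0.04 0 0 0 0;255 0 0.04 0 0 0 0")

```text
time_s: 15.5
position: [0.466, 0.0155, 0.2111]
eef_rot: [[0.237, 0.971, -0.002], [0.971, -0.237, 0.0], [-0.0, -0.002, -1.0]]
contact_force: [-6.0, 0.6, 10.3]
opening: 0.158
grip_force: 43.8
```

```bash
python3 go.py -70.2 -30 55 0
```

```text
t 15.5 grasp st mm [-70.18   -30.2099] 56.133859083558335 yaw -0.022838368388194752 F [-5.9579 -0.8178 10.287 ] open 13.421850001901602 grip 43.77975940704346 j6 6.1887283694129
shift [ 0.0056 -0.0131  0.0378] turn [-0.0232  0.0026 -0.0038]
```

Emit:
drive_tool(series="255 0 0.02 0 0 0 0;255 0 0.04 0 0 0 0;255 0 0.05 0 0 0 0;255 0 0.05 0 0 0 0")

```text
time_s: 15.9
position: [0.4665, 0.0154, 0.2111]
eef_rot: [[0.237, 0.972, -0.005], [0.972, -0.237, 0.001], [-0.001, -0.005, -1.0]]
contact_force: [-12.1, 1.8, 14.8]
opening: 0.156
grip_force: 44.4
```

```bash
python3 go.py -70.2 -30 55 0
```

```text
t 15.9 grasp st mm [-70.1522 -30.208 ] 56.12588151703385 yaw -0.008798746575784833 F [-12.16    -1.0721  14.8056] open 13.279504353543643 grip 44.423587918281555 j6 6.16624931319801
shift [ 0.0043 -0.0294  0.0376] turn [-0.0518  0.0049 -0.0015]
```

Jaw closed at its stop (-70.15, as at the start). Release, rise and go above the shutter fin.

Emit:
drive_tool(series="0 0 -0.06 0 0 0 0;0 0 -0.06 0 0 0 0;0 0 -0.06 0 0 0 0;0 0 -0.06 0 0 0 0;0 0 -0.06 0 0 0 0;0 0 -0.06 -1 0 0 0;0 0 -0.06 -2.4 0 0 0;0 0 -0.06 -3.8 0 0 0;0 0 -0.06 -3.8 0 0 0;0 0 -0.06 -3.8 0 0 0")

```text
time_s: 16.9
position: [0.4667, 0.0154, 0.3253]
eef_rot: [[0.237, 0.972, 0.002], [0.972, -0.237, -0.0], [0.0, 0.002, -1.0]]
contact_force: [0.8, 0.0, -0.3]
opening: 0.999
grip_force: 0.0
```

Emit:
drive_tool(series="0 1.3 0.5 0 0 0 0;0 2.7 1.0 0 0 0 0;0 4.0 1.5 0 0 0 0;0 4.0 1.5 0 0 0 0;0 4.0 1.5 0 0 0 0")

```text
time_s: 17.4
position: [0.5385, 0.1219, 0.3224]
eef_rot: [[0.235, 0.972, -0.004], [0.972, -0.235, -0.001], [-0.002, -0.004, -1.0]]
contact_force: [-0.4, -0.8, -0.2]
opening: 0.998
grip_force: 0.0
```

```bash
python3 go.py -25 90 117 0;python3 - <<'E'
from h import *
im,d=r.grab_frame("scene");np.savez("pics/s5.npz",im=im)
cv2.imwrite("pics/s5.png",cv2.resize(im[200:320,240:440,::-1],None,fx=4,fy=4,interpolation=cv2.INTER_CUBIC))
E
```

```text
t 17.4 grasp st mm [-25.198   90.1386] 167.40050170887667 yaw 0.08676897203265277 F [-0.2226 -0.882  -0.1546] open 84.86922306443863 grip 0.0 j6 18.424582360812398
shift [-0.0105 -0.0072  1.68  ] turn [-0.0378  0.0162  0.0145]
```

View pics/s5.png

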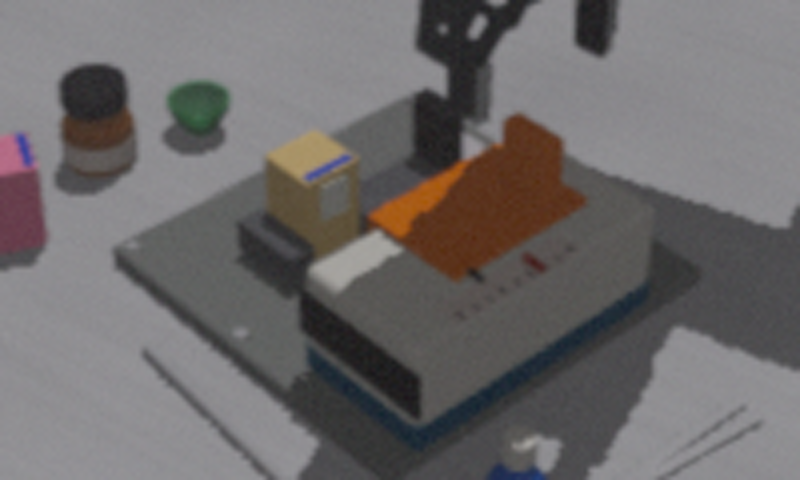

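Block seated in the closed jaws with the veneer at crop (333,198); jaw fin back at (435,130). Pointer at (474,275), mark at (535,263). Gripping the shutter fin.

Emit:
drive_tool(series="0 0 0 0.5 0 0 0;0 0 0 1.0 0 0 0;0 0 0 1.5 0 0 0;0 0 0 1.65 0 0 0;0 0 0 1.65 0 0 0;255 0 0 1.65 0 0 0;255 0 0 1.65 0 0 0;255 0 0 1.65 0 0 0;255 0 0 1.65 0 0 0;255 0 0 1.65 0 0 0", force=70)

```text
time_s: 18.45
position: [0.5382, 0.1216, 0.2755]
eef_rot: [[0.237, 0.972, -0.002], [0.972, -0.237, 0.0], [-0.0, -0.002, -1.0]]
contact_force: [-12.5, 4.2, 23.2]
opening: 0.153
grip_force: 70.9
```

```bash
python3 go.py -25 90 117 0;python3 - <<'E'
from h import *
st=np.load("st.npz");R,t=st["R"],st["t"]
im=np.load("pics/scene0.npz")["im"].astype(int)
# scene0, lit: redness centroid near mark; dark centroid near pointer
x0,y0,x1,y1=355,250,385,285
w=im[y0:y1,x0:x1];ys,xs=np.mgrid[y0:y1,x0:x1]
red=(w[...,0]-w[...,1:].max(2)); m=(red>45)&(w[...,0]-w[...,1]>45)&(abs(w[...,1]-w[...,2])<30)
f=lambda u,z:((ray("scene",u,z)[0][:2]-t)@R)*1000
print("mark px",m.sum(),xs[m].mean(),ys[m].mean(),f((xs[m].mean(),ys[m].mean()),.085))
dk=(w.max(2)<90);print("dark",np.c_[xs[dk],ys[dk]].tolist())
if dk.any():print(f((xs[dk].mean(),ys[dk].mean()),.088))
for a,b,z in((45,123,.088),(15,130,.085)):print("predict",pix("scene",np.r_[R@[a/1000,b/1000]+t,z]))
T=np.load("pics/top0.npz")["im"].astype(int);w=T[244:262,250:275];ys,xs=np.mgrid[244:262,250:275]
m=(w[...,0]-w[...,1:].max(2)>40)&(abs(w[...,1]-w[...,2])<30);print("top mark",m.sum(),xs[m].mean(),ys[m].mean(),((ray("top",(xs[m].mean(),ys[m].mean()),.085)[0][:2]-t)@R)*1000)
E
```

```text
t 18.45 grasp st mm [-25.0865  90.0142] 120.47318902553513 yaw -0.019863874268187587 F [-13.1373   1.0965  23.2353] open 13.032635955113724 grip 70.90453863143921 j6 18.45111307272197
shift [-0.0005 -0.0073  0.1158] turn [-0.0192  0.     -0.0033]
mark px 14 374.64285714285717 256.7857142857143 [ -9.6078 115.704 ]
dark [[368, 250], [370, 250], [371, 250], [372, 250], [373, 250], [374, 250], [376, 250], [377, 250], [369, 251], [370, 251], [371, 251], [372, 251], [373, 251], [374, 251], [375, 251], [371, 252], [372, 252], [373, 252], [374, 252], [375, 252], [376, 252], [373, 253], [374, 253], [375, 253], [373, 266], [382, 266], [383, 266], [384, 266], [358, 267], [359, 267], [375, 267], [376, 267], [382, 267], [383, 267], [384, 267], [357, 268], [358, 268], [359, 268], [375, 268], [376, 268], [379, 268], [380, 268], [381, 268], [382, 268], [383, 268], [384, 268], [357, 269], [358, 269], [359, 269], [375, 269], [377, 269], [378, 269], [379, 269], [380, 269], [381, 269], [382, 269], [383, 269], [384, 269], [359, 270], [375, 270], [376, 270], [377, 270], [378, 270], [379, 270], [380, 270],
[... 2953 characters left out ...]
[369, 283], [370, 283], [371, 283], [372, 283], [373, 283], [374, 283], [375, 283], [376, 283], [377, 283], [378, 283], [379, 283], [380, 283], [381, 283], [382, 283], [383, 283], [384, 283], [355, 284], [356, 284], [357, 284], [358, 284], [359, 284], [360, 284], [361, 284], [362, 284], [363, 284], [364, 284], [365, 284], [366, 284], [367, 284], [368, 284], [369, 284], [370, 284], [371, 284], [372, 284], [373, 284], [374, 284], [375, 284], [376, 284], [377, 284], [378, 284], [379, 284], [380, 284], [381, 284], [382, 284], [383, 284], [384, 284]]
[ 38.8406 159.1939]
predict [[358.9152 268.325 ]]
predict [[371.3826 264.8513]]
top mark 9 259.55555555555554 252.66666666666666 [ 15.6467 131.9192]
```

The fin is gripped. Pulling 30 mm, then I'll compare pointer and mark directly.

Emit:
drive_tool(series="255 0 -0.15 0 0 0 0;255 0 -0.3 0 0 0 0;255 0 -0.45 0 0 0 0;255 0 -0.6 0 0 0 0;255 0 -0.75 0 0 0 0;255 0 -0.9 0 0 0 0;255 0 -1.0 0 0 0 0;255 0 -1.0 0 0 0 0;255 0 -1.0 0 0 0 0;255 0 -1.0 0 0 0 0")

```text
time_s: 19.45
position: [0.5107, 0.1282, 0.2757]
eef_rot: [[0.237, 0.971, 0.004], [0.971, -0.237, -0.0], [0.001, 0.004, -1.0]]
contact_force: [7.2, -1.9, -0.4]
opening: 0.155
grip_force: 68.7
```

```bash
python3 go.py -55 90 117 0;python3 - <<'E'
from h import *
ims=[]
for n,(a,b,c,e) in(("scene",(245,285,345,395)),("top",(230,275,245,285))):
    A=np.mean([r.grab_frame(n)[0].astype(float) for _ in range(6)],0).astype(np.uint8)
    np.savez(f"pics/{n}6.npz",im=A)
    ims.append(cv2.resize(A[a:b,c:e,::-1],(800 if n=="scene" else 640,640 if n=="scene" else 720)[:2],interpolation=cv2.INTER_CUBIC))
ims=[cv2.resize(i,(400,int(i.shape[0]*400/i.shape[1]))) for i in ims];H=max(i.shape[0] for i in ims)
print([i.shape for i in ims])
cv2.imwrite("pics/p6.png",np.hstack([cv2.copyMakeBorder(i,0,H-i.shape[0],0,0,cv2.BORDER_CONSTANT) for i in ims]))
E
```

```text
t 19.45 grasp st mm [-52.4488  90.0338] 120.72663847347692 yaw -0.02837322098472761 F [ 7.4246 -0.1134 -0.3971] open 13.147976891640615 grip 68.74497771263123 j6 19.505822657263998
shift [ 0.0028 -0.064   0.1239] turn [ 0.0399 -0.0075 -0.0047]
[(320, 400, 3), (450, 400, 3)]
```

View pics/p6.png

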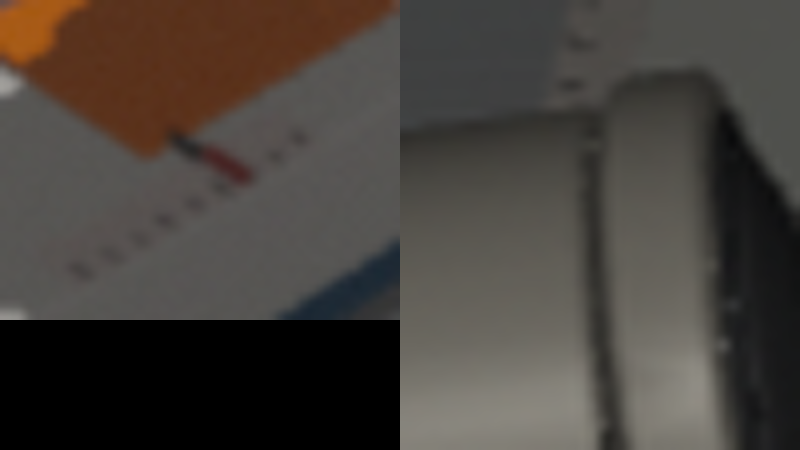

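In the left half (scene view), the black pointer at crop (188,145) runs almost collinearly into the red mark at (228,166), so they are nearly level. The top view is blocked by the arm. I'll quantify with masks.

Run:
```python
from h import *
st=np.load("st.npz");R,t=st["R"],st["t"]
f=lambda u,z:((ray("scene",u,z)[0][:2]-t)@R)*1000
def wc(w,xs,ys): return (w*xs).sum()/w.sum(),(w*ys).sum()/w.sum()
def red(im,x0,y0,x1,y1):
    q=im[y0:y1,x0:x1].astype(float);ys,xs=np.mgrid[y0:y1,x0:x1]
    w=np.clip((q[...,0]-q[...,1:].mean(2))/q.sum(2)-.12,0,None);print((w*100).round().astype(int).tolist());return wc(w,xs,ys)
def dark(im,x0,y0,x1,y1,k):
    q=im[y0:y1,x0:x1].sum(2).astype(float);ys,xs=np.mgrid[y0:y1,x0:x1];w=np.clip(k*np.median(q)-q,0,None)
    return wc(w,xs,ys)
a=np.load("pics/scene0.npz")["im"];b=np.load("pics/scene6.npz")["im"]
for n,im in(("0",a),("6",b)):
    m=red(im,369,262,379,269);print(n,"mark",m,f(m,.085))
p=dark(a,356,266,362,272,.6);print("ptr0",p,f(p,.088),f(p,.091))
# pointer now: axis points along y at several candidate station x
print("now ptr dark", [ (x,pix("scene",np.r_[R@[x/1000,.119]+t,.088])[0]) for x in (18,12)])
print(b[259:270,363:380].sum(2))
```

```text
[[0, 0, 0, 0, 0, 0, 0, 0, 0, 0], [0, 0, 0, 0, 0, 0, 0, 0, 0, 0], [0, 0, 7, 9, 0, 0, 0, 0, 0, 0], [0, 0, 0, 12, 15, 5, 0, 0, 0, 0], [0, 0, 0, 0, 9, 15, 6, 0, 0, 0], [0, 0, 0, 0, 0, 0, 1, 0, 0, 0], [0, 0, 0, 0, 0, 0, 0, 0, 0, 0]]
0 mark (np.float64(372.99482015506976), np.float64(265.19416192450046)) [ 13.2846 133.0561]
[[0, 0, 0, 0, 0, 0, 0, 0, 0, 0], [0, 0, 0, 0, 0, 0, 0, 0, 0, 0], [0, 2, 10, 8, 0, 0, 0, 0, 0, 0], [0, 0, 1, 9, 11, 5, 0, 0, 0, 0], [0, 0, 0, 0, 4, 11, 8, 0, 0, 0], [0, 0, 0, 0, 0, 1, 3, 0, 0, 0], [0, 0, 0, 0, 0, 0, 0, 0, 0, 0]]
6 mark (np.float64(372.91331750622044), np.float64(265.16698905122337)) [ 13.3481 132.8792]
ptr0 (np.float64(357.9255319148936), np.float64(267.07446808510633)) [ 43.7132 118.7355] [ 46.2572 121.2239]
now ptr dark [(18, array([366.7233, 261.892 ])), (12, array([368.7222, 260.6885]))]
[[168 161 163 170 169 164 170 180 183 209 235 250 254 255 251 253 251]
 [171 168 161 156 162 172 180 205 223 238 250 256 254 247 245 247 249]
 [169 167 155 138 140 171 204 233 249 252 253 250 252 248 248 252 248]
 [169 165 163 140 120 160 201 231 236 246 249 248 252 252 247 250 246]
 [175 180 199 192 149 123 129 164 186 212 234 242 251 247 249 241 237]
 [202 210 236 245 218 167 142 150 148 154 188 222 239 247 246 226 206]
 [242 252 252 252 249 231 213 197 175 147 143 162 203 228 239 243 232]
 [254 257 252 250 250 249 244 241 222 183 161 144 152 195 232 253 255]
 [253 254 254 247 252 249 250 244 225 212 199 168 165 196 239 261 261]
 [252 251 249 251 252 248 251 247 223 194 208 224 230 243 256 258 258]
 [249 252 249 248 245 237 232 244 246 229 226 240 260 261 258 258 256]]
```

Run:
```python
from h import *
st=np.load("st.npz");R,t=st["R"],st["t"]
f=lambda u,z:((ray("top",u,z)[0][:2]-t)@R)*1000
for n in("crop","t4"):
    im=cv2.imread(f"pics/{n}.png")[:,:,::-1].astype(float)
    def ctr(x0,y0,x1,y1,fn):
        q=im[y0:y1,x0:x1];ys,xs=np.mgrid[y0:y1,x0:x1];w=np.clip(fn(q),0,None)
        u=np.array([(w*xs).sum(),(w*ys).sum()])/w.sum();return u,(u+.5)/4-.5+[235,205]
    m=ctr(78,178,116,208,lambda q:q[...,0]-q[...,1:].mean(2)-35)
    p=ctr(118,138,137,154,lambda q:110-q.mean(2))
    print(n,m[0],f(m[1],.085),p[0],f(p[1],.0885))
```

```text
crop [ 95.6583 193.3337] [ 14.5174 134.0293] [128.4085 145.7895] [ 44.5501 121.4273]
t4 [ 95.6603 193.3215] [ 14.5244 134.0298] [128.4582 145.8155] [ 44.5413 121.3961]
```

Top-view pixels give 30.0 mm from the shut pointer to the mark. The shutter is now at 27.4 mm, so pull about 2.8 mm more.

Emit:
drive_tool(series="255 0 -0.05 0 0 0 0;255 0 -0.1 0 0 0 0;255 0 -0.1 0 0 0 0;255 0 -0.1 0 0 0 0;255 0 -0.1 0 0 0 0")

```text
time_s: 20.55
position: [0.5078, 0.1289, 0.2757]
eef_rot: [[0.237, 0.971, 0.004], [0.971, -0.237, -0.0], [0.001, 0.004, -1.0]]
contact_force: [6.0, -2.4, -1.3]
opening: 0.153
grip_force: 68.8
```

```bash
python3 go.py -55 90 117 0;python3 - <<'E'
from h import *
st=np.load("st.npz");R,t=st["R"],st["t"]
A=np.mean([r.grab_frame("scene")[0].astype(float) for _ in range(6)],0).astype(np.uint8)
np.savez("pics/scene7.npz",im=A)
a=np.load("pics/scene0.npz")["im"]
def corner(im):  # orange plate's near corner beside the pointer: lowest orange pixel rows
    h=cv2.cvtColor(im,cv2.COLOR_RGB2HSV);m=cv2.inRange(h,np.array((2,130,40)),np.array((16,255,255)));m[:225]=0;m[:,:330]=0;m[:,400:]=0
    c=max(blobs(m),key=cv2.contourArea)[:,0,:]
    tip=c[c[:,1]==c[:,1].max()].mean(0);left=c[c[:,0]==c[:,0].min()].mean(0);return tip,left
B=np.load("pics/scene6.npz")["im"]
for im in(a,B,A):
    for u in corner(im): print(u,((ray("scene",u,.091)[0][:2]-t)@R)*1000,end=" ")
    print()
cv2.imwrite("pics/p7.png",cv2.resize(A[245:285,345:395,::-1],(800,640),interpolation=cv2.INTER_CUBIC)*1)
im=cv2.imread("pics/p7.png");cv2.imwrite("pics/p7.png",cv2.resize(im,(700,560)))
E
```

```text
t 20.55 grasp st mm [-55.3269  90.0261] 120.7400375797348 yaw -0.03357217038694493 F [ 6.4194 -0.9135 -1.285 ] open 13.004573882182022 grip 68.78420948982239 j6 19.618016013639245
shift [0.0034 0.0331 0.1248] turn [ 0.0421 -0.0081 -0.0056]
[353.5 269. ] [ 57.3741 119.5294] [332. 255.] [59.5935 55.1256] 
[363. 263.] [ 29.0685 118.8453] [341.  249.5] [32.1827 53.9536] 
[363.5 263. ] [ 28.2885 119.5469] [342.  248.5] [28.1468 52.8029]
```

View pics/p7.png

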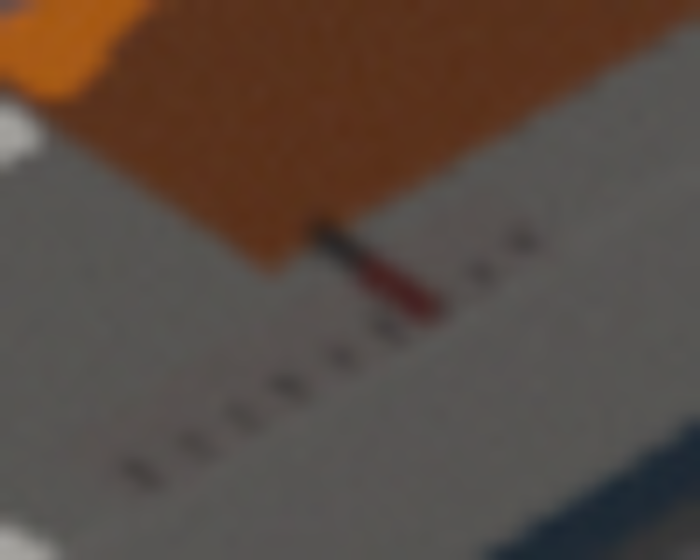

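The pointer at crop (340,250) and the red mark at (400,290) are in line. The shutter has moved 30.2 mm and the 69 N grip is holding, so I'm handing in.

```bash
python3 -c "
from rig import r
print(r.close_job())"
```

```text
the job is handed in; nothing more can be done
None
```

The job is handed in: the block is turned with its veneer to the lamp and clamped in the closed jaw, and the shutter is held 30.2 mm out with its pointer level with the red mark (to about 1 mm), the fin still gripped; one stray command while releasing the jaw pushed it to fully open, which moved nothing else.

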